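Run in the edge-finishing wheel and set its brake screw

ROBOT

A 6-joint arm with a two-finger parallel gripper is mounted at the origin on a cart in front of the work surface, level with it; the furniture and walls round the work are solid. World frame = base frame: x ahead of the robot, y to its left, z up, the work surface at z = 0. Lengths are in m, angles in degrees, forces in N, time in s.
With the tool pointing down it reaches from about 0.25 to 0.725 m from the base axis. Payload 9.7 kg.
Tool frame: the origin (TCP) lies at the very end of the fingers, on their centre line; the grasp point (between the pads) lies grasp_offset behind it (grasp_offset is the distance from the TCP to the grasp point, in m); z points along the fingers, y is the line along which they close (so a half turn about z gives the same grasp; the last joint's range is limited). The gripper opens to 85 mm and grips with 20 to 120 N. Pads are 22 mm wide; open, the fingers measure 114 mm over their backs; the gripper's body (76 mm by 85 mm) begins 54 mm behind the grasp point. The pads swing forward as they close: fully open they stand 13 mm farther back than shut.
Start: joints at [0, 4.979, 10.078, 95.1, 0, 90], TCP at [0.55, -0, 0.231] pointing down, gripper open.
Joint ranges: [-179.16, 179.16], [-48.56, 103.87], [-65.8, 70.77], [-126.05, 130.52], [-82.76, 87.17], [-180, 180]. Speed limits (degrees/s): [127.2, 127.2, 147.25, 180, 180, 180].

INTERFACE

Orientations are given as [roll, pitch, yaw] about the fixed x, y, z axes, in that order (R = Rz(yaw) Ry(pitch) Rx(roll)).
In Python, from workcell import get_obs, camera, calibration, job_done, recognise, cut_out, mark_of, grasp_offset gives the robot as it stands.
- The arm moves only by the tool servo_tool, never from a script. Its argument "moves" is a list of rows, each a list of 3 entries, a list of its own where there are three numbers: the turn, a rotation vector about the tool's x, y, z in degrees, then the shift along the tool's x, y, z in m, then the opening in per cent of the stroke, from 0 (shut) to 100 (fully open). In form: [[[ax, ay, az], [x, y, z], claw], ...]. A call has 1 to 12 rows; each row shifts and turns the commanded pose from where the row before left it, along the tool's axes as they then stand; what a row does not reach is not made up. A row lasts 1/10 s, in which the tool goes at most 50 mm and 8.59 degrees, less where a joint would pass 70% of its speed; a pose out of reach is approached as far as the arm can. A call is refused whole if a number of a shift passes 0.05 or a number of a turn 8.59, either way. A call with a gripper value outside its range is refused whole. The fingers move at their own pace and stop on an object; "force" is the grip in N (left out, the last holds). Time passes only in rows, so rows that do not move let the fingers close. It gives the time, the measured TCP pose, the force, the opening and the grip force at its end, in the units of the state.
- get_obs(): the state, without advancing time (a new reading comes with each control period).
- camera(name): name is "scene" or "side" or "wrist"; returns (picture, depth): 480x640x3 uint8, red, green, blue; 480x640 float32, m along the optical axis (not along the pixel's ray), 0 where there is no reading.
- calibration(name): a dict with "camera_matrix" (3x3 intrinsics, pixels), "R" (3x3) and "t" (3): a world point X has camera coordinates R X + t. Camera axes: x right, y down, z forward; pixel columns grow to the right and rows downward; lengths in m; the calibration is good to about 2 mm. A picture is of the moment at which its call begins: read the wrist's pose just before it. calibration takes no time and is no camera call; for the wrist camera it gives the pose at the moment of the call.
- job_done(): hands the job in; it is judged then, once.
Trained networks look in the newest picture that a camera, given by its name, has taken for a name from the list of things; names that differ only in an ending like _2 or _b are one class to them, and where a whole thing is asked for, a point or a joint stands for the part that bears it (a point fixed in the world has none). Each returns a list of dicts, best first, with "score" (0 to 1); they miss things now and then, are a little off and sometimes report something else, mostly with a low value. They report only what shows in the picture. A call takes as long as a camera call.
- recognise(name, camera): "xyz" ([x, y, z] in m, in the coordinates of the camera as it stood for that picture, good to about 4 mm: the middle of the surface that is visible of it).
- cut_out(name, camera): "mask" (480x640 bool, what is visible of it).
- mark_of(name, camera): "xyz" ([x, y, z] in m, in the coordinates of the camera as it stood for that picture, good to about 4 mm: a listed point, or the origin of a listed thing).
The state is a dict: "time": time; "q": joint angles; "qd": joint speeds; "joint_efforts": joint torques, N m; "ee_pos": TCP position; "tcp_rot": TCP orientation; "wrist_force": force on the tool from outside, world axes, zero at the start; "torque": the same for the moment, N m; "opening": finger opening in m; "grasp_force": force on a finger pad.
Only numpy, scipy, OpenCV 4.12 (cv2) and the standard library are available. Lean on these libraries where they do the work, as an engineer would, in place of code of your own. Each camera call takes 0.05 s, during which the arm holds its last target. There are 200 camera calls.

TASK

On the green edge-finishing stand, first take the wheel by its wooden crank knob and turn it clockwise (seen from above) through one full turn, bringing the knob back to where it started. Then turn the brass thumbscrew clockwise until it seats against its stop, back it off a quarter turn anticlockwise, and keep hold of it there: finish with the thumbscrew still gripped between the fingers, so that it can be locked off by a colleague. Leave the rivet dish, the dye bottle and the beeswax where they are.

Things in the scene. Friction and masses are not known exactly. Their poses are not given: they have to be found in the camera images.
- stand: Green base plate of the stand, 125 x 262 x 16 mm (x, y, z of its own frame), fixed to the bench, its yaw varies. Origin on the bench top; the wheel's axis is at y = +70 mm, the thumbscrew's axis at y = -70 mm, both at x = 0 of its frame. The brake block under the thumbscrew is 44 x 40 mm, its top 52 mm above the bench. Nothing on the stand is higher than the thumbscrew.
- wheel_axis (a point): Fixed point on the wheel's vertical axis, at the height of the crank grip, 64 mm above the bench. The wheel is an aluminium disc 142 mm across, its top face 38 mm above the bench (hub cap to 44 mm).
- crank_grip (a point): Where to pinch the crank knob: on the axis of an upright dark wooden knob, 18 mm in diameter, that stands on the wheel 50 mm from the wheel's axis and reaches from 42 to 78 mm above the bench; this point is 64 mm above the bench. The knob spins freely about its own upright axis, so the hand need not turn while it is led round the circle. Turning the wheel needs only about 1 N at the knob; it stays where it is left.
- wheel (a joint): Wheel angle in rad, growing clockwise seen from above; starts near 0, one full turn is +6.28. Not limited within a turn or so either way.
- screw_grip (a point): Where to pinch the thumbscrew: on its vertical axis, 77 mm above the bench. The brass thumbscrew has two flat upright wings in one plane, together 52 mm long, 10 mm thick, 28 mm tall (60 to 88 mm above the bench; below the wings is an 8 mm stem down to the block); they lie along this point's x axis and the fingers close across them, along its y axis. The wing at +x is marked red.
- thumbscrew (a joint): Thumbscrew angle in rad, growing clockwise seen from above (tightening): 0 is seated against a hard stop, negative is backed off. It starts 0.9 to 2.4 rad short of its seat; a quarter turn back is -1.57, and it turns on without a stop there. It does not rise or sink, turns with a light friction of about 0.05 N m and stays where it is left.
- rivet_dish: Bystander: shallow steel dish of rivets, 71 mm across, 16 mm tall, loose on the bench on the far side of the stand; origin at the centre of its underside.
- dye_bottle: Bystander: small dark bottle with a red cap, 38 x 40 x 85 mm, loose on the far side of the stand; origin at the centre of its underside.
- beeswax: Bystander: yellow block of beeswax, 36 x 58 x 20 mm, loose on the robot's side of the stand; origin at the centre of its underside.
- drawer_chest: Obstacle: fixed wooden drawer chest, 280 mm wide and 210 mm high, to the left of the work and near the way from the arm's start: travel over or round it. Origin under its middle.
- thread_box: Obstacle: fixed wooden thread box, 190 mm wide, to the left of the stand; its rim is 62 mm high, its open lid at the far side stands 190 mm high. Origin under its middle.

How it is judged:
By the outcome, as a careful person would: the job done as asked, in the order asked, and still so for the second after the job is handed in, while the arm keeps its last pose, push and grip.
It also fails if it takes over 72 s, if anything falls off the work surface, if the arm or the gripper's body presses on something with over 40 N, if the wrist force passes 120 N, or if a joint passes its speed limit or range.

## Working session

There is one attempt and no reset: what is moved stays moved. The work goes in short steps, Python scripts to look and compute and a tool call to move; the robot and the scene stay as the last step left them, time stands still between calls to the robot, and variables do not carry over. Pictures are saved under pics/ and viewed, at most 10 in all, crops included, and the job is handed in when it is done.

Besides the shell and the picture viewer there is one more tool, called after "Emit:" as name(argument=value, ...), one argument or row to a line, values as JSON. servo_tool: Moves the arm, as the interface text tells. Its arguments: {"type":"object","properties":{"moves":{"type":"array"},"force":{"type":"number"}},"required":["moves"]}

```bash
mkdir -p pics; cat > h.py <<'E'
import numpy as np, cv2
from workcell import *
def w(p,c):
    k=calibration(c); return np.array(k["R"]).T@(np.array(p)-np.array(k["t"]))
def px(X,c):
    k=calibration(c); p=np.array(k["camera_matrix"])@(np.array(k["R"])@np.array(X)+np.array(k["t"])); return p[:2]/p[2]
E
python3 - <<'E'
from h import *
np.set_printoptions(precision=4,suppress=True)
print(grasp_offset, get_obs())
ims=[]
for c in ("scene","side"):
    im,d=camera(c); cv2.imwrite(f"pics/{c}0.png",im[:,:,::-1])
    for n in ("stand","wheel_axis","crank_grip","screw_grip","rivet_dish","dye_bottle","beeswax","drawer_chest","thread_box"):
        r=mark_of(n,c)
        print(c,n,[(round(q["score"],2),w(q["xyz"],c)) for q in r[:2]])
E
```

```text
0.0187 {'time': 0.0, 'q': array([ 0.0016,  5.0103, 10.0336, 95.0994, -0.0008, 90.0012]), 'qd': array([ 0.0819, -0.0602,  0.0357, -0.0126, -0.0173, -0.0645]), 'joint_efforts': array([  0.0008, -52.0392,  46.4803,   0.0164,   0.    ,  -0.0001]), 'ee_pos': array([0.5498, 0.    , 0.2306]), 'tcp_rot': array([-179.9239,    0.0008,   90.0004]), 'wrist_force': array([-0.0054, -1.2367,  0.1038]), 'torque': array([ 0.0145, -0.01  , -0.0455]), 'grasp_force': 0.0, 'opening': 0.08548376366800957}
scene stand [(0.62, array([ 0.4992, -0.2764, -0.0017]))]
scene wheel_axis [(0.8, array([ 0.5027, -0.2064,  0.0658]))]
scene crank_grip [(0.41, array([ 0.5526, -0.2087,  0.0654]))]
scene screw_grip [(0.73, array([ 0.4987, -0.3466,  0.0791])), (0.37, array([ 0.3901, -0.2953, -0.0016]))]
scene rivet_dish [(0.66, array([ 0.6465, -0.2303,  0.0011]))]
scene dye_bottle [(0.89, array([ 0.636 , -0.3489,  0.0011]))]
scene beeswax [(0.82, array([ 0.3909, -0.2974, -0.002 ]))]
scene drawer_chest []
scene thread_box []
side stand [(0.75, array([ 0.4998, -0.2747, -0.0082])), (0.35, array([ 0.6305, -0.3502,  0.0014]))]
side wheel_axis [(0.89, array([ 0.4987, -0.2047,  0.0637]))]
side crank_grip [(0.46, array([ 0.5474, -0.206 ,  0.0615]))]
side screw_grip [(0.51, array([ 0.505 , -0.3413,  0.0798]))]
side rivet_dish [(0.9, array([ 0.6486, -0.2336, -0.0007]))]
side dye_bottle [(0.77, array([ 0.6308, -0.3528, -0.0035]))]
side beeswax [(0.65, array([ 0.3841, -0.2969,  0.0007]))]
side drawer_chest []
side thread_box [(0.41, array([ 0.6304, -0.3524, -0.0019]))]
```

View pics/scene0.png

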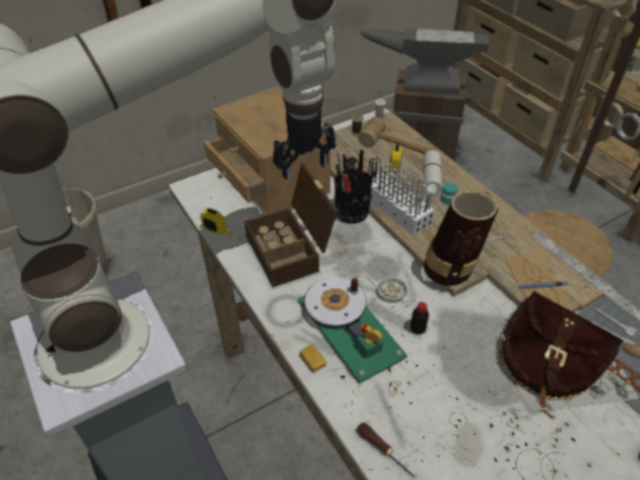

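View pics/side0.png

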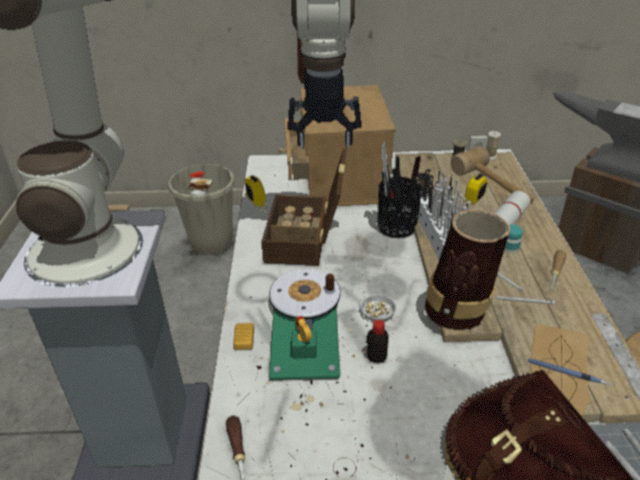

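The scene view shows the wheel at about (335,300), its knob at (354,285) and the thumbscrew at (370,335) with its red wing. The side view agrees, and the box lid stands upright beside the wheel. I'll move over the stand and look with the wrist camera.

Emit:
servo_tool(
  moves=[
    [[0,0,0],[0,0,-0.04],100],
    [[0,0,0],[-0.03,-0.005,-0.02],100],
    [[0,0,0],[-0.04,-0.01,0],100],
    [[0,0,0],[-0.04,-0.01,0],100],
    [[0,0,0],[-0.04,-0.01,0],100],
    [[0,0,0],[-0.04,-0.01,0],100],
    [[0,0,0],[-0.04,-0.005,0],100],
    [[0,0,0],[-0.02,0,0],100],
    [[0,0,0],[0,0,0],100],
    [[0,0,0],[0,0,0],100],
  ],
)

```text
time: 2.0
ee_pos: [0.4999, -0.25, 0.2911]
tcp_rot: [-180.0, -0.0, 89.9]
wrist_force: [-0.2, 0.5, 0.8]
opening: 0.0852
grasp_force: 0.0
```

```bash
python3 - <<'E'
from h import *
np.set_printoptions(precision=4,suppress=True)
o=get_obs(); print(o["time"],o["ee_pos"],o["tcp_rot"],o["wrist_force"])
im,d=camera("wrist"); cv2.imwrite("pics/wrist0.png",im[:,:,::-1])
for n in ("stand","wheel_axis","crank_grip","screw_grip"):
    r=mark_of(n,"wrist"); print(n,[(round(q["score"],2),w(q["xyz"],"wrist")) for q in r[:2]])
def cloud(c,d):
    k=calibration(c);K=np.array(k["camera_matrix"]);v,u=np.nonzero(d>0)
    P=np.stack([(u-K[0,2])/K[0,0],(v-K[1,2])/K[1,1],np.ones(len(u))],1)*d[v,u,None]
    return (P-np.array(k["t"]))@np.array(k["R"]),im[v,u]
X,C=cloud("wrist",d)
C=C.astype(int); A=(abs(X[:,0]-.5)<.14)&(abs(X[:,1]+.275)<.16)
g=A&(C[:,1]>C[:,0]*1.5)&(abs(X[:,2]-.016)<.006)
print("green",g.sum(),cv2.minAreaRect(X[g][:,:2].astype(np.float32)*1000),np.median(X[g][:,2]))
k=A&(X[:,2]>.070)&(X[:,2]<.085)&(X[:,1]>-.29); print("knob",k.sum(),X[k].min(0),X[k].max(0),X[k].mean(0))
s=A&(X[:,2]>.080)&(X[:,2]<.1)&(X[:,1]<-.30); Y=X[s]; print("screw",s.sum(),Y.min(0),Y.max(0),cv2.minAreaRect(Y[:,:2].astype(np.float32)*1000))
r=s&(C[:,0]>1.8*C[:,1]); print("red",r.sum(),X[r].mean(0))
wd=A&(abs(X[:,2]-.038)<.003)&(np.hypot(X[:,0]-.5,X[:,1]+.206)<.09); print("wheel",cv2.minEnclosingCircle(X[wd][:,:2].astype(np.float32)*1000))
im,d=camera("side");X,C=cloud("side",d)
for lo,hi in ((.03,.075),(.1,.2)):
    b=(X[:,2]>lo)&(X[:,2]<hi)&(X[:,0]>.3)&(X[:,0]<.65)&(X[:,1]>-.13)&(X[:,1]<.03)
    print("box",lo,b.sum(),np.percentile(X[b],[1,50,99],axis=0) if b.sum() else "")
E
```

```text
2.0 [ 0.4999 -0.25    0.2911] [-179.9813   -0.0237   89.9457] [-0.2034  0.4705  0.7784]
stand [(0.92, array([ 0.5034, -0.2718,  0.0014])), (0.64, array([ 0.3896, -0.2991,  0.0026]))]
wheel_axis [(0.69, array([ 0.5027, -0.2031,  0.0604]))]
crank_grip [(0.89, array([ 0.5547, -0.2063,  0.0641]))]
screw_grip [(0.87, array([ 0.5003, -0.3477,  0.0742]))]
green 8279 ((501.5386047363281, -270.1171875), (256.1663513183594, 120.28817749023438), 89.99032592773438) 0.01676568626841515
knob 347 [ 0.5434 -0.2162  0.0706] [ 0.5605 -0.1987  0.0801] [ 0.5513 -0.207   0.0771]
screw 827 [ 0.4884 -0.3673  0.08  ] [ 0.64   -0.3212  0.0905] ((562.5416259765625, -351.80902099609375), (44.193233489990234, 153.90203857421875), 82.87317657470703)
red 323 [ 0.6012 -0.3417  0.0858]
wheel ((502.6202392578125, -215.6478729248047), 80.59696960449219)
box 0.03 1614 [[ 0.4108 -0.0891  0.0304]
 [ 0.4737 -0.069   0.0479]
 [ 0.5442  0.0259  0.0702]]
box 0.1 497 [[ 0.5482 -0.0962  0.1019]
 [ 0.5673 -0.0679  0.1635]
 [ 0.5892  0.0276  0.1958]]
```

View pics/wrist0.png

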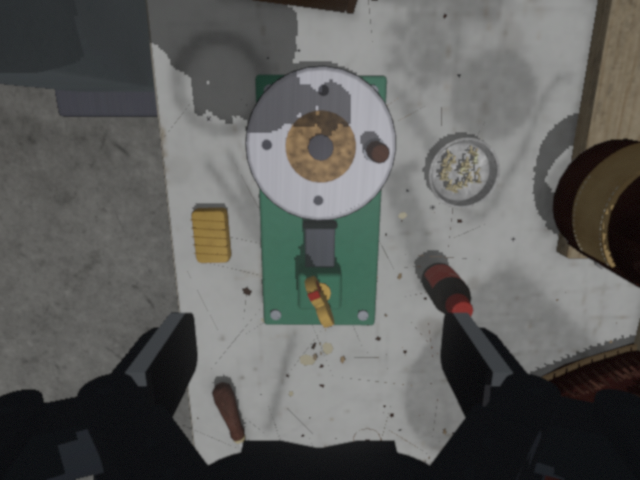

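The wrist view (up is +y, right is +x) shows the wheel centre at (320,147), the knob at (378,152) and the screw at (320,292), with its red wing to the upper left. I'll refine these numbers and check the wrist joint's travel.

```bash
cat >> h.py <<'E'
def cloud(c,d,im):
    k=calibration(c);K=np.array(k["camera_matrix"]);v,u=np.nonzero(d>0)
    P=np.stack([(u-K[0,2])/K[0,0],(v-K[1,2])/K[1,1],np.ones(len(u))],1)*d[v,u,None]
    return (P-np.array(k["t"]))@np.array(k["R"]),im[v,u].astype(int)
def plane(uv,z,c):
    k=calibration(c);R=np.array(k["R"]);o=-R.T@np.array(k["t"])
    D=np.c_[uv,np.ones(len(uv))]@np.linalg.inv(np.array(k["camera_matrix"])).T@R
    return o+D*((z-o[2])/D[:,2])[:,None]
def screw(c="wrist",xy=(.5,-.346)):
    im,d=camera(c);X,C=cloud(c,d,im)
    s=(X[:,2]>.078)&(X[:,2]<.1)&(np.hypot(X[:,0]-xy[0],X[:,1]-xy[1])<.04)
    Y=X[s][:,:2];r=s&(C[:,0]>2.2*C[:,1])&(C[:,0]>70)
    m=Y.mean(0);V=np.linalg.svd(Y-m)[2][0] if len(Y)<3000 else None
    print("screw",s.sum(),cv2.minAreaRect((Y*1000).astype(np.float32)),"ang",np.degrees(np.arctan2(V[1],V[0])),"red",r.sum(),X[r].mean(0) if r.sum() else "")
E
python3 - <<'E'
from h import *
np.set_printoptions(precision=4,suppress=True)
o=get_obs();print(o["q"]);k=calibration("wrist");print("cam",-np.array(k["R"]).T@k["t"])
screw()
for n,z in (("wheel",.038),("crank_grip",.078)):
    for q in cut_out(n,"wrist")[:1]:
        m=q["mask"].astype(np.uint8);cs=max(cv2.findContours(m,0,1)[0],key=cv2.contourArea)[:,0].astype(float)
        P=plane(cs,z,"wrist");print(n,q["score"],m.sum(),cv2.fitEllipse((P[:,:2]*1000).astype(np.float32)))
E
```

```text
[-26.4781   8.1065  20.3024 102.1784   0.0031  63.4457]
cam [ 0.5005 -0.1767  0.4345]
screw 589 ((500.4560852050781, -345.37176513671875), (10.758233070373535, 49.21883010864258), 22.342933654785156) ang -66.80175596506712 red 48 [ 0.4959 -0.3332  0.0888]
wheel 0.87 18423 ((501.6289978027344, -206.13311767578125), (139.4571990966797, 140.00096130371094), 102.39241027832031)
crank_grip 0.71 386 ((549.9996948242188, -208.0871124267578), (15.63420581817627, 20.08767318725586), 61.01897430419922)
```

Emit:
servo_tool(
  moves=[
    [[0,0,0],[0.0425,0.05,0],50],
    [[0,0,-8.2],[0,0,0],50],
    [[0,0,-8.2],[0,0,0],50],
    [[0,0,-8.2],[0,0,0],50],
    [[0,0,-8.2],[0,0,0],50],
    [[0,0,-8.2],[0,0,0],50],
    [[0,0,-8.2],[0,0,0],50],
    [[0,0,-8.2],[0,0,0],50],
    [[0,0,-8.2],[0,0,0],50],
    [[0,0,-8.2],[0,0,0],50],
    [[0,0,-8.2],[0,0,0],50],
    [[0,0,-8.0],[0,0,0],50],
  ],
)

```text
time: 3.65
ee_pos: [0.5381, -0.2175, 0.2913]
tcp_rot: [180.0, -0.0, -179.7]
wrist_force: [0.9, -0.4, -0.5]
opening: 0.0429
grasp_force: 0.0
```

Emit:
servo_tool(
  moves=[
    [[0,0,0],[-0.0126,0.01,0.02],50],
    [[0,0,0],[0,0,0.04],50],
    [[0,0,0],[0,0,0.04],50],
    [[0,0,0],[0,0,0.04],50],
    [[0,0,0],[0,0,0.03],50],
    [[0,0,0],[0,0,0.03],50],
    [[0,0,0],[0,0,0.02],50],
    [[0,0,0],[0,0,0.015],50],
    [[0,0,0],[0,0,0.01],50],
    [[0,0,0],[0,0,0],50],
    [[0,0,0],[0,0,0],50],
  ],
)

```text
time: 4.75
ee_pos: [0.5511, -0.2077, 0.0472]
tcp_rot: [-180.0, 0.1, -180.0]
wrist_force: [0.6, -0.8, 0.5]
opening: 0.0427
grasp_force: 0.0
```

```bash
python3 - <<'E'
from h import *
np.set_printoptions(precision=4,suppress=True)
print(get_obs()["ee_pos"])
a=camera("scene")[0][230:390,250:450,::-1];b=camera("side")[0][200:360,230:430,::-1]
cv2.imwrite("pics/g1.png",cv2.resize(np.hstack([a,b]),None,fx=2,fy=2,interpolation=2))
for c in ("scene","side"): print([(q["score"],w(q["xyz"],c)) for q in mark_of("crank_grip",c)[:2]])
E
```

```text
[ 0.5511 -0.2077  0.0472]
[(0.58, array([ 0.3897, -0.2963, -0.003 ])), (0.48, array([ 0.5567, -0.2097,  0.0636]))]
[]
```

View pics/g1.png

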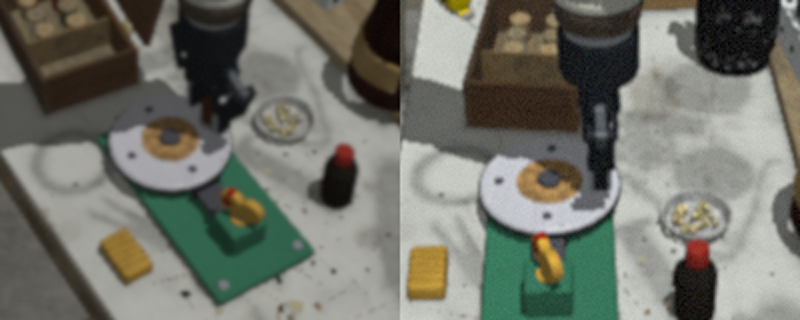

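The fingers straddle the knob, seen at about (210,110) in the left crop. Closing.

Emit:
servo_tool(
  moves=[
    [[0,0,0],[0,0,0],10],
    [[0,0,0],[0,0,0],0],
    [[0,0,0],[0,0,0],0],
    [[0,0,0],[0,0,0],0],
    [[0,0,0],[0,0,0],0],
    [[0,0,0],[0,0,0],0],
  ],
  force=30,
)

```text
time: 5.55
ee_pos: [0.5509, -0.2077, 0.0467]
tcp_rot: [-180.0, 0.0, -180.0]
wrist_force: [0.1, 0.7, 5.2]
opening: 0.0171
grasp_force: 29.4
```

```bash
python3 - <<'E'
import numpy as np
# knob rel axis angle a0; tool x=-X, tool y=+Y
c=np.array([.5013,-.206]);k=np.array([.5510,-.2075]);v=k-c;r=.05;a0=np.arctan2(v[1],v[0]);print(np.degrees(a0),np.hypot(*v))
P=np.array([[r*np.cos(a0-t),r*np.sin(a0-t)] for t in np.radians(np.arange(0,361,10))])
D=np.round(np.diff(P,axis=0)*1e4)/1e4
print([[float(-d[0]),float(d[1])] for d in D], D.sum(0))
E
```

```text
-1.7287241090027543 0.04972263066250626
[[0.001, -0.0087], [0.0025, -0.0083], [0.0039, -0.0078], [0.0052, -0.007], [0.0063, -0.006], [0.0073, -0.0048], [0.008, -0.0034], [0.0085, -0.002], [0.0087, -0.0005], [0.0087, 0.001], [0.0083, 0.0025], [0.0078, 0.0039], [0.007, 0.0052], [0.006, 0.0063], [0.0048, 0.0073], [0.0034, 0.008], [0.002, 0.0085], [0.0005, 0.0087], [-0.001, 0.0087], [-0.0025, 0.0083], [-0.0039, 0.0078], [-0.0052, 0.007], [-0.0063, 0.006], [-0.0073, 0.0048], [-0.008, 0.0034], [-0.0085, 0.002], [-0.0087, 0.0005], [-0.0087, -0.001], [-0.0083, -0.0025], [-0.0078, -0.0039], [-0.007, -0.0052], [-0.006, -0.0063], [-0.0048, -0.0073], [-0.0034, -0.008], [-0.002, -0.0085], [-0.0005, -0.0087]] [-6.9388939e-18  0.0000000e+00]
```

Emit:
servo_tool(
  moves=[
    [[0,0,0],[0.001,-0.0087,0],0],
    [[0,0,0],[0.0025,-0.0083,0],0],
    [[0,0,0],[0.0039,-0.0078,0],0],
    [[0,0,0],[0.0052,-0.007,0],0],
    [[0,0,0],[0.0063,-0.006,0],0],
    [[0,0,0],[0.0073,-0.0048,0],0],
    [[0,0,0],[0.008,-0.0034,0],0],
    [[0,0,0],[0.0085,-0.002,0],0],
    [[0,0,0],[0.0087,-0.0005,0],0],
    [[0,0,0],[0,0,0],0],
  ],
)

```text
time: 6.55
ee_pos: [0.4988, -0.2552, 0.0467]
tcp_rot: [179.9, 0.0, -180.0]
wrist_force: [0.2, 5.8, 5.4]
opening: 0.0171
grasp_force: 29.6
```

Emit:
servo_tool(
  moves=[
    [[0,0,0],[0.0087,0.002,0],0],
    [[0,0,0],[0.0083,0.0025,0],0],
    [[0,0,0],[0.0078,0.0039,0],0],
    [[0,0,0],[0.007,0.0052,0],0],
    [[0,0,0],[0.006,0.0063,0],0],
    [[0,0,0],[0.0048,0.0073,0],0],
    [[0,0,0],[0.0034,0.008,0],0],
    [[0,0,0],[0.002,0.0085,0],0],
    [[0,0,0],[0.0005,0.0087,0],0],
    [[0,0,0],[0,0,0],0],
  ],
)

```text
time: 7.55
ee_pos: [0.451, -0.2029, 0.0467]
tcp_rot: [-180.0, 0.0, -180.0]
wrist_force: [0.5, -0.2, 6.9]
opening: 0.0167
grasp_force: 29.8
```

Emit:
servo_tool(
  moves=[
    [[0,0,0],[-0.001,0.0087,0],0],
    [[0,0,0],[-0.0025,0.0083,0],0],
    [[0,0,0],[-0.0039,0.0078,0],0],
    [[0,0,0],[-0.0052,0.007,0],0],
    [[0,0,0],[-0.0063,0.006,0],0],
    [[0,0,0],[-0.0073,0.0048,0],0],
    [[0,0,0],[-0.008,0.0034,0],0],
    [[0,0,0],[-0.0085,0.002,0],0],
    [[0,0,0],[-0.0087,0.0005,0],0],
    [[0,0,0],[0,0,0],0],
  ],
)

```text
time: 8.55
ee_pos: [0.5031, -0.1551, 0.0467]
tcp_rot: [-180.0, 0.0, -180.0]
wrist_force: [-0.6, 0.1, 8.2]
opening: 0.0171
grasp_force: 30.1
```

Emit:
servo_tool(
  moves=[
    [[0,0,0],[-0.0087,-0.001,0],0],
    [[0,0,0],[-0.0083,-0.0025,0],0],
    [[0,0,0],[-0.0078,-0.0039,0],0],
    [[0,0,0],[-0.007,-0.0052,0],0],
    [[0,0,0],[-0.006,-0.0063,0],0],
    [[0,0,0],[-0.0048,-0.0073,0],0],
    [[0,0,0],[-0.0034,-0.008,0],0],
    [[0,0,0],[-0.002,-0.0085,0],0],
    [[0,0,0],[-0.0005,-0.0095,0],0],
    [[0,0,0],[0,0,0],0],
    [[0,0,0],[0,0,0],0],
  ],
)

```text
time: 9.65
ee_pos: [0.5508, -0.2078, 0.0467]
tcp_rot: [-180.0, 0.0, 180.0]
wrist_force: [0.6, -0.2, 5.8]
opening: 0.017
grasp_force: 29.9
```

Emit:
servo_tool(
  moves=[
    [[0,0,0],[0,0,0],50],
    [[0,0,0],[0,0,0],50],
    [[0,0,0],[0,0,0],50],
    [[0,0,0],[0,0,0],50],
    [[0,0,0],[0,0,-0.02],50],
    [[0,0,0],[0,0,-0.04],50],
    [[0,0,0],[0,0,-0.04],50],
    [[0,0,0],[0,0,-0.04],50],
    [[0,0,0],[0.012,-0.034,-0.01],50],
    [[0,0,0],[0.013,-0.034,0],50],
    [[0,0,0],[0.013,-0.035,0],50],
    [[0,0,0],[0.012,-0.034,0],50],
  ],
)

```text
time: 10.85
ee_pos: [0.5, -0.3456, 0.1963]
tcp_rot: [-180.0, -0.0, -180.0]
wrist_force: [0.4, -0.9, 0.6]
opening: 0.0426
grasp_force: 0.0
```

Emit:
servo_tool(
  moves=[
    [[0,0,8.4],[0,0,0],50],
    [[0,0,8.4],[0,0,0],50],
    [[0,0,8.4],[0,0,0],50],
    [[0,0,8.4],[0,0,0],50],
    [[0,0,8.4],[0,0,0],50],
    [[0,0,8.4],[0,0,0],50],
    [[0,0,8.4],[0,0,0],50],
    [[0,0,8.4],[0,0,0],50],
    [[0,0,0],[0,0,0],50],
    [[0,0,0],[0,0,0],50],
  ],
)

```text
time: 11.85
ee_pos: [0.5006, -0.3444, 0.1962]
tcp_rot: [-180.0, -0.0, 113.1]
wrist_force: [0.0, -0.4, -0.4]
opening: 0.0427
grasp_force: 0.0
```

```bash
python3 - <<'E'
from h import *
np.set_printoptions(precision=4,suppress=True)
o=get_obs(); print(o["time"],o["ee_pos"],o["tcp_rot"],o["q"])
im,d=camera("wrist");cv2.imwrite("pics/w2.png",im[:,:,::-1]);screw();X,C=cloud("wrist",d,im)
k=(X[:,2]>.072)&(X[:,2]<.085)&(np.hypot(X[:,0]-.5,X[:,1]+.205)<.07);print("knob",k.sum(),X[k].mean(0) if k.sum() else"")
camera("side"); print([(q["score"],w(q["xyz"],"side")) for q in mark_of("crank_grip","side")[:2]])
E
```

```text
11.85 [ 0.5006 -0.3444  0.1962] [-179.99     -0.0116  113.051 ] [-34.5228  12.4613  14.5794  92.1333  -0.0023  32.4263]
screw 1198 ((500.7700500488281, -346.0818176269531), (10.098448753356934, 50.67967987060547), 22.530357360839844) ang -67.51764944082744 red 145 [ 0.4954 -0.3335  0.0889]
knob 777 [ 0.5506 -0.2101  0.0768]
[(0.45, array([ 0.5495, -0.2096,  0.0609]))]
```

View pics/w2.png

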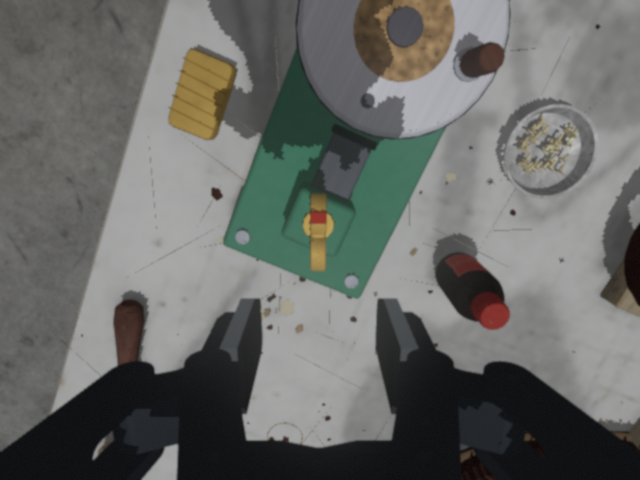

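The wing lies in the image's vertical plane at (318,232), between the two fingers, with red towards the wheel. The knob is back at its start. Going down to grip.

Emit:
servo_tool(
  moves=[
    [[0,0,0],[-0.0014,-0.0006,0.02],50],
    [[0,0,0],[0,0,0.04],50],
    [[0,0,0],[0,0,0.03],50],
    [[0,0,0],[0,0,0.02],50],
    [[0,0,0],[0,0,0.016],50],
    [[0,0,0],[0,0,0.012],50],
    [[0,0,0],[0,0,0],30],
    [[0,0,0],[0,0,0],15],
    [[0,0,0],[0,0,0],0],
    [[0,0,0],[0,0,0],0],
    [[0,0,0],[0,0,0],0],
    [[0,0,0],[0,0,0],0],
  ],
  force=40,
)

```text
time: 13.25
ee_pos: [0.501, -0.3462, 0.0593]
tcp_rot: [180.0, 0.1, 112.8]
wrist_force: [-1.6, 0.1, 5.3]
opening: 0.0091
grasp_force: 44.1
```

```bash
python3 - <<'E'
from h import *
np.set_printoptions(precision=4,suppress=True)
o=get_obs(); print(o["time"],o["ee_pos"],o["tcp_rot"],o["wrist_force"],o["torque"],o["opening"],o["grasp_force"],o["q"])
E
```

```text
13.25 [ 0.501  -0.3462  0.0593] [179.963    0.0672 112.7966] [-1.5904  0.0874  5.2776] [0.0969 0.4284 0.0059] 0.009098336167379352 44.128071640079725 [-34.6477  13.0188   0.1068  77.0114  -0.005   32.5557]
```

Emit:
servo_tool(
  moves=[
    [[0,0,8],[0,0,0],0],
    [[0,0,8],[0,0,0],0],
    [[0,0,8],[0,0,0],0],
    [[0,0,8],[0,0,0],0],
    [[0,0,8],[0,0,0],0],
    [[0,0,8],[0,0,0],0],
    [[0,0,0],[0,0,0],0],
    [[0,0,0],[0,0,0],0],
  ],
)

```text
time: 14.05
ee_pos: [0.5, -0.3462, 0.0592]
tcp_rot: [-180.0, 0.1, 64.8]
wrist_force: [-7.5, 1.3, 8.3]
opening: 0.0091
grasp_force: 44.6
```

```bash
cat > t.py <<'E'
from h import *
np.set_printoptions(precision=3,suppress=True)
o=get_obs(); print(o["time"],o["ee_pos"],o["tcp_rot"],o["wrist_force"],o["torque"],o["opening"],o["grasp_force"],o["q"][5],o["joint_efforts"][5])
E
python3 t.py
```

```text
14.05 [ 0.5   -0.346  0.059] [-179.977    0.059   64.757] [-7.545  1.309  8.305] [ 0.127  1.451 -0.048] 0.009069483945384172 44.61531864195422 80.57492818401242 0.12988215778023005
```

Emit:
servo_tool(
  moves=[
    [[0,0,8],[-0.0003,-0.0007,0],0],
    [[0,0,8],[0,0,0],0],
    [[0,0,8],[0,0,0],0],
    [[0,0,0],[0,0,0],0],
  ],
)

```text
time: 14.45
ee_pos: [0.4996, -0.3459, 0.0592]
tcp_rot: [180.0, 0.0, 40.5]
wrist_force: [-5.7, 2.5, 7.5]
opening: 0.0092
grasp_force: 44.6
```

```bash
python3 t.py
```

```text
14.45 [ 0.5   -0.346  0.059] [179.994   0.02   40.509] [-5.656  2.509  7.452] [ 0.373  1.09  -0.084] 0.009229011346337648 44.564851723989705 104.80100092026173 1.7562811821699142
```

Emit:
servo_tool(
  moves=[
    [[0,0,6],[0,0,0],0],
    [[0,0,6],[0,0,0],0],
    [[0,0,6],[0,0,0],0],
    [[0,0,6],[0,0,0],0],
    [[0,0,0],[0,0,0],0],
    [[0,0,0],[0,0,0],0],
  ],
)

```text
time: 15.05
ee_pos: [0.4993, -0.3455, 0.0592]
tcp_rot: [-180.0, 0.0, 16.8]
wrist_force: [-7.2, 3.8, 9.2]
opening: 0.0091
grasp_force: 44.8
```

```bash
python3 t.py
```

```text
15.05 [ 0.499 -0.346  0.059] [-179.963    0.027   16.788] [-7.175  3.846  9.206] [ 0.848  1.39  -0.012] 0.009144808211433066 44.766482199556776 128.53153093175715 0.08318799315020442
```

Emit:
servo_tool(
  moves=[
    [[0,0,4],[0,0,0],0],
    [[0,0,4],[0,0,0],0],
    [[0,0,4],[0,0,0],0],
    [[0,0,0],[0,0,0],0],
    [[0,0,0],[0,0,0],0],
  ],
)

```text
time: 15.55
ee_pos: [0.4993, -0.3453, 0.0592]
tcp_rot: [-179.9, 0.0, 4.8]
wrist_force: [-7.1, 4.9, 10.8]
opening: 0.0094
grasp_force: 44.9
```

```bash
python3 t.py
```

```text
15.55 [ 0.499 -0.345  0.059] [-179.943    0.042    4.799] [-7.113  4.937 10.816] [ 1.041  1.458 -0.024] 0.009380368629161742 44.85075459150153 140.5279986128869 0.04082712926901877
```

Emit:
servo_tool(
  moves=[
    [[0,0,2],[0,0,0],0],
    [[0,0,2],[0,0,0],0],
    [[0,0,0],[0,0,0],0],
    [[0,0,0],[0,0,0],0],
  ],
)

```text
time: 15.95
ee_pos: [0.4993, -0.3452, 0.0592]
tcp_rot: [-179.9, 0.0, 0.8]
wrist_force: [-7.1, 5.9, 9.8]
opening: 0.0091
grasp_force: 44.9
```

```bash
python3 t.py
```

```text
15.95 [ 0.499 -0.345  0.059] [-179.938    0.049    0.807] [-7.121  5.87   9.757] [ 1.171  1.404 -0.061] 0.009113774913313673 44.877894646545215 144.52187509871297 -0.0018139607345801778
```

Emit:
servo_tool(
  moves=[
    [[0,0,2],[0,0,0],0],
    [[0,0,2],[0,0,0],0],
    [[0,0,0],[0,0,0],0],
    [[0,0,0],[0,0,0],0],
  ],
)

```text
time: 16.35
ee_pos: [0.4993, -0.3451, 0.0592]
tcp_rot: [-180.0, 0.1, -3.1]
wrist_force: [-7.1, 5.4, 9.2]
opening: 0.0092
grasp_force: 50.8
```

```bash
python3 t.py;  python3 - <<'E'
from h import *
a=camera("scene")[0][270:390,290:440,::-1];b=camera("side")[0][270:390,240:390,::-1]
cv2.imwrite("pics/g2.png",cv2.resize(np.hstack([a,b]),None,fx=2.6,fy=2.6,interpolation=2))
E
```

```text
16.35 [ 0.499 -0.345  0.059] [-179.953    0.056   -3.109] [-7.103  5.409  9.184] [1.122 1.527 0.988] 0.009187098201851396 50.76234473948716 148.44914497173792 0.9881455823779106
```

View pics/g2.png

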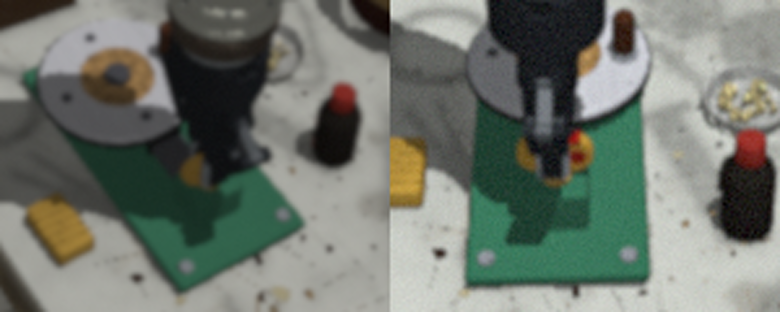

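The torque jumped to 1 N m with the red wing pointing at +x (right crop, about (575,145)), so the screw is seated. Next I'll unload in small steps to separate grip wind-up from screw rotation.

Emit:
servo_tool(
  moves=[
    [[0,0,-1],[0,0,0],0],
    [[0,0,0],[0,0,0],0],
    [[0,0,0],[0,0,0],0],
  ],
)

```text
time: 16.75
ee_pos: [0.4993, -0.3452, 0.0592]
tcp_rot: [-179.9, 0.1, -2.1]
wrist_force: [-7.0, 4.8, 10.0]
opening: 0.0092
grasp_force: 46.3
```

```bash
python3 t.py
```

```text
16.75 [ 0.499 -0.345  0.059] [-179.949    0.055   -2.124] [-7.048  4.828 10.022] [1.138 1.486 0.724] 0.009242333377451308 46.34147689008387 147.4606392713565 0.7164027728140354
```

Emit:
servo_tool(
  moves=[
    [[0,0,-1],[0,0,0],0],
    [[0,0,0],[0,0,0],0],
    [[0,0,0],[0,0,0],0],
  ],
)

```text
time: 17.05
ee_pos: [0.4993, -0.3452, 0.0592]
tcp_rot: [-179.9, 0.1, -1.2]
wrist_force: [-6.9, 5.5, 9.6]
opening: 0.0089
grasp_force: 45.0
```

```bash
python3 t.py
```

```text
17.05 [ 0.499 -0.345  0.059] [-179.942    0.051   -1.155] [-6.875  5.494  9.618] [1.142 1.456 0.414] 0.008860007836872815 44.99950036449263 146.4884387432 0.35367434844374657
```

Emit:
servo_tool(
  moves=[
    [[0,0,-7],[0,0,0],0],
    [[0,0,-8],[0,0,0],0],
    [[0,0,-8],[0,0,0],0],
    [[0,0,-8],[0,0,0],0],
    [[0,0,-8],[0,0,0],0],
    [[0,0,-8],[0,0,0],0],
    [[0,0,-8],[0,0,0],0],
    [[0,0,-8],[0,0,0],0],
    [[0,0,-8],[0,0,0],0],
    [[0,0,-8],[0,0,0],0],
    [[0,0,-8],[0,0,0],0],
  ],
)

```text
time: 18.15
ee_pos: [0.5004, -0.3463, 0.0593]
tcp_rot: [179.9, 0.1, 86.1]
wrist_force: [-1.1, -0.3, 5.3]
opening: 0.009
grasp_force: 44.1
```

Emit:
servo_tool(
  moves=[
    [[0,0,-4.6],[0,0,0],0],
    [[0,0,0],[0,0,0],0],
    [[0,0,0],[0,0,0],0],
    [[0,0,0],[0,0,0],0],
  ],
)

```text
time: 18.55
ee_pos: [0.5005, -0.3463, 0.0593]
tcp_rot: [179.9, 0.1, 90.3]
wrist_force: [0.3, -0.8, 5.9]
opening: 0.0094
grasp_force: 44.2
```

```bash
python3 t.py;  python3 - <<'E'
from h import *
np.set_printoptions(precision=4,suppress=True)
a=camera("scene")[0][250:390,280:440,::-1];b=camera("side")[0][250:390,230:390,::-1]
cv2.imwrite("pics/g3.png",cv2.resize(np.hstack([a,b]),None,fx=2.5,fy=2.5,interpolation=2))
for n in ("crank_grip","rivet_dish","dye_bottle","beeswax"): print(n,[(q["score"],w(q["xyz"],"side")) for q in mark_of(n,"side")[:1]])
E
```

```text
18.55 [ 0.5   -0.346  0.059] [179.911   0.064  90.311] [ 0.316 -0.783  5.908] [-0.077  0.153  0.019] 0.00935876366348612 44.239576773761655 55.00823971903464 0.04496312350966036
crank_grip [(0.62, array([ 0.549 , -0.2102,  0.0613]))]
rivet_dish [(0.87, array([ 0.6502, -0.2335,  0.0025]))]
dye_bottle [(0.75, array([ 0.6299, -0.3514, -0.0024]))]
beeswax [(0.73, array([ 0.3817, -0.2965, -0.0008]))]
```

View pics/g3.png

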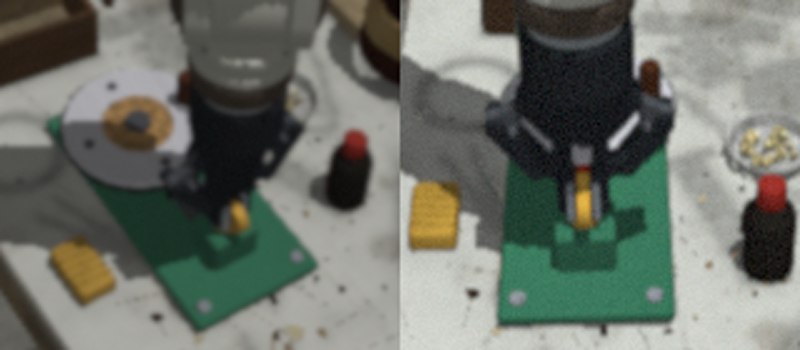

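The thumbscrew is held a quarter turn back: in the right crop the wing is edge-on at (583,205), with red towards the wheel. The bystanders haven't moved. Handing in.

```bash
python3 -c "from workcell import *; print(job_done())"
```

```text
the job is handed in; nothing more can be done
None
```

I turned the wheel one full turn clockwise (the knob measured about 3 mm past its start), seated the thumbscrew, backed it off a quarter turn and kept it gripped, left the bystanders where they were, and handed the job in at about 19 s with no verdict shown.

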